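Latch two sample panels into a carrier rack

TASK

Load both sample panels into the carrier rack, each in the bay whose spring catch has the colour of the panel's foot: push each panel straight down past its catch until its foot is fully home on the bay floor and the catch has snapped shut over it. Do not drop the panels in from a height or tip them over, leave the other things where they are, and let go of everything at the end.

Things in the scene. Friction and masses are not known exactly. Their poses are not given: they have to be found in the camera images.
- rack: carrier rack fixed to the bench: grey base 190 (x) x 240 (y) x 8 mm, origin under its centre; two bays side by side, long in the rack's x, the green catch's bay at y = +45 mm, the orange one's at -45 mm. At each end of a bay stands a plywood post, 60 mm high from the bay floor, with an upright groove 15 mm wide for the board; plates 144 mm apart stop its ends; mouths flare 7 mm wider, up to 72 mm.
- bay_green (a point): centre of the floor of the bay with the green catch, 8 mm above the bench; x along the bay, z up. A panel fully home has its origin here (play about 1.5 mm across, 2 mm along).
- panel_green: sample panel standing loose on its own flat green foot, about 0.2 kg: foot 116 mm (x) x 36 mm (y) x 12 mm high; in it an upright board 140 mm (x) x 12 mm thick (y) with green faces and green top edge, its top 112 mm above the underside. Origin at the centre of the foot's underside, z up. Symmetrical: it may go into its bay either way round. Take it by the board, across the 12 mm.
- latch_green (a joint): travel of the green spring catch in m: 0 = shut, nose about 4.5 mm over the foot's edge; grows to 0.010 as it is pushed outward. A 2 N (shut) to 4 N (open) spring shuts it. A panel lowered into the bay stops with its foot on the nose's ramp, about 15 to 25 mm too high; a push down of about 5 to 15 N presses the catch open, and once the foot is on the floor the nose snaps back over the foot's long edge.
- catch_green (a point): tip of the nose of the green catch (moves with it), in the middle of the bay's outer long side (rack +y), 16 mm above the bay floor. The nose has a steep ramp from 29 to 16 mm above the bay floor and a flat underside 13 mm above it.
- bay_orange (a point): centre of the floor of the bay with the orange catch, 8 mm above the bench; x along the bay, z up. A panel fully home has its origin here (play about 1.5 mm across, 2 mm along).
- panel_orange: sample panel standing loose on its own flat orange foot, about 0.2 kg: foot 116 mm (x) x 36 mm (y) x 12 mm high; in it an upright board 140 mm (x) x 12 mm thick (y) with brown cork faces and orange top edge, its top 112 mm above the underside. Origin at the centre of the foot's underside, z up. Symmetrical: it may go into its bay either way round. Take it by the board, across the 12 mm.
- latch_orange (a joint): travel of the orange spring catch in m: 0 = shut, nose about 4.5 mm over the foot's edge; grows to 0.010 as it is pushed outward. A 2 N (shut) to 4 N (open) spring shuts it. A panel lowered into the bay stops with its foot on the nose's ramp, about 15 to 25 mm too high; a push down of about 5 to 15 N presses the catch open, and once the foot is on the floor the nose snaps back over the foot's long edge.
- catch_orange (a point): tip of the nose of the orange catch (moves with it), in the middle of the bay's outer long side (rack -y), 16 mm above the bay floor. The nose has a steep ramp from 29 to 16 mm above the bay floor and a flat underside 13 mm above it.
- masking_tape_wide: blue roll of wide masking tape lying flat, 112 mm across, 36 mm high. Bystander, loose; origin at the centre of its underside.
- clock_motor_1: black square clock movement, 56x56 mm, 33 mm high with its shaft. Bystander, loose; origin at the centre of its underside.
- dropper_bottle: small white bottle with a green dropper tip, 37 mm across, 120 mm high. Bystander, loose; origin at the centre of its underside.
- mini_cutters: red-handled cutting pliers lying flat, 125 mm long, 11 mm high. Bystander, loose; origin at the centre of its underside.

How it is judged:
By the outcome, as a careful person would: the job done as asked, in the order asked, and still so for the second after the job is handed in, with the robot touching nothing.
It also fails if it takes over 58 s, if anything falls off the work surface, if the arm or the gripper's body presses on something with over 40 N, if the wrist force passes 120 N, or if a joint passes its speed limit or range.

ROBOT

A 7-joint arm with a two-finger parallel gripper is mounted at the origin on the work surface; the furniture and walls round the work are solid. World frame = base frame: x ahead of the robot, y to its left, z up, the work surface at z = 0. Lengths are in m, angles in rad, forces in N, time in s.
With the tool pointing down it reaches from about 0.4 to 0.85 m from the base axis. Payload 4.5 kg.
Tool frame: the origin (TCP) lies midway between the tips of the shut fingers; the grasp point (between the pads) lies 19 mm behind it; z points along the fingers, y is the line along which they close (so a half turn about z gives the same grasp; the last joint's range is limited). The gripper opens to 88 mm and grips with 3 to 60 N. Pads are 18 mm wide; open, the fingers measure 123 mm over their backs; the gripper's body (75 mm by 187 mm) begins 45 mm behind the grasp point.
Start: joints at [-1.112, 0.689, -0.195, 1.565, 0.157, 0.902, -0.215], TCP at [0.258, 0.569, 0.239] pointing down, gripper open.
Joint ranges: [-3.01, 3.01], [-0.46, 2.08], [-1.47, 1.51], [0.13, 2.56], [-1, 4.14], [0.04, 2.09], [-2.66, 2.66]. Speed limits (rad/s): [2.57, 2.57, 3.14, 3.14, 3.14, 3.14, 3.14].

INTERFACE

Orientations are given as a unit quaternion [x, y, z, w].
In Python, from plant import r gives the robot as it stands. The module is installed in compiled form; this text tells all that it offers.
- The arm moves only by the tool step_arm, never from a script. Its argument "series" is a list of rows, each a list of 7 numbers: the shift along the world's x, y, z in mm, then the turn, a rotation vector about the world's x, y, z in rad, then the closure, from 0 (fully open) to 1 (shut). A call has 1 to 20 rows; each row shifts and turns the commanded pose from where the row before left it; what a row does not reach is not made up. A row lasts 1/10 s, in which the tool goes at most 50 mm and 8.59 degrees, less where a joint would pass 70% of its speed; a pose out of reach is approached as far as the arm can. A call is refused whole if a number of a shift passes 50 or a number of a turn 0.15, either way. A call with a gripper value outside its range is refused whole. The fingers move at their own pace and stop on an object; "force" is the grip in N (left out, the last holds). Time passes only in rows, so rows that do not move let the fingers close. It gives the time, the measured TCP pose, the force, the opening and the grip force at its end, in the units of the state.
- r.get_state(): the state, without advancing time (a new reading comes with each control period).
- r.snapshot(name): name is "side" or "top" or "wrist"; returns (picture, depth): 420x560x3 uint8, blue, green, red; 420x560 float32, m along the optical axis (not along the pixel's ray), 0 where there is no reading.
- r.get_calibration(name): a dict with "intrinsics" (3x3 intrinsics, pixels), "pose" (4x4, takes a point from camera to world coordinates). Camera axes: x right, y up, looking along -z (the intrinsics and any distortion apply to the point x, -y, -z); pixel columns grow to the right and rows downward; lengths in m; the calibration is good to about 2 mm. A picture is of the moment at which its call begins: read the wrist's pose just before it. get_calibration takes no time and is no camera call; for the wrist camera it gives the pose at the moment of the call.
- r.finish_job(): hands the job in; it is judged then, once.
The state is a dict: "clock": time; "q": joint angles; "qd": joint speeds; "joint_torque": joint torques, N m; "tool_pos": TCP position; "eef_rot": TCP orientation; "contact_force": force on the tool from outside, world axes, zero at the start; "moment": the same for the moment, N m; "opening": opening from 0.0 (shut) to 1.0 (fully open); "finger_force": force on a finger pad.
Only numpy, scipy, OpenCV 4.12 (cv2) and the standard library are available. Lean on these libraries where they do the work, as an engineer would, in place of code of your own. Each camera call takes 0.05 s, during which the arm holds its last target. There are 200 camera calls.

## Working session

There is one attempt and no reset: what is moved stays moved. The work goes in short steps, Python scripts to look and compute and a tool call to move; the robot and the scene stay as the last step left them, time stands still between calls to the robot, and variables do not carry over. Pictures are saved under pics/ and viewed, at most 10 in all, crops included, and the job is handed in when it is done.

Besides the shell and the picture viewer there is one more tool, called after "Emit:" as name(argument=value, ...) on one line, values as JSON. step_arm: Moves the arm, as the interface text tells. Its arguments: {"type":"object","properties":{"series":{"type":"array"},"force":{"type":"number"}},"required":["series"]}

```bash
mkdir -p pics; cat > h.py <<'E'
import numpy as np, cv2
from plant import r
def snap(n):
    c=r.get_calibration(n); im,d=r.snapshot(n); return im,d,c
def cloud(d,c):
    K=np.array(c["intrinsics"]);T=np.array(c["pose"])
    v,u=np.mgrid[:d.shape[0],:d.shape[1]]
    x=(u-K[0,2])/K[0,0]*d; y=(v-K[1,2])/K[1,1]*d
    P=np.stack([x,-y,-d],-1)@T[:3,:3].T+T[:3,3]
    P[d==0]=np.nan
    return P
E
python3 - <<'E'
from h import *
print(r.get_state())
for n in("top","side"):
    im,d,c=snap(n); print({k:np.round(v,3).tolist() if not isinstance(v,str) else v for k,v in c.items()}); cv2.imwrite(f"pics/{n}0.png",im); np.savez(f"{n}0.npz",im=im,P=cloud(d,c))
E
```

```text
{'clock': 0.0, 'q': array([-1.11220895,  0.68998525, -0.19449259,  1.56635106,  0.15731057,
        0.9025193 , -0.21510974]), 'qd': array([-1.57892665e-04,  1.14286328e-04, -1.27075950e-03,  2.97934584e-05,
        1.80284987e-03,  2.90995621e-05, -1.96799812e-04]), 'joint_torque': array([-4.43643739e-04, -5.27554500e+01, -1.26628183e+00, -1.53425664e+01,
       -5.25089842e-02,  6.69407294e-03,  1.65376450e-04]), 'tool_pos': array([0.2573741 , 0.5688397 , 0.23790685]), 'eef_rot': array([ 2.10768258e-01,  9.77535608e-01, -9.28217475e-04, -1.17906106e-04]), 'contact_force': array([-0.13595285, -0.23479658,  0.15679168]), 'moment': array([-0.03150374, -0.05472598,  0.0371566 ]), 'finger_force': 0.0, 'opening': 0.9987300193691236}
{'intrinsics': [[383.798, 0.0, 278.593], [0.0, 383.798, 215.918], [0.0, 0.0, 1.0]], 'pose': [[0.019, 0.979, -0.204, 0.311], [-1.0, 0.017, -0.01, -0.077], [-0.006, 0.204, 0.979, 0.983], [0.0, 0.0, 0.0, 1.0]]}
{'intrinsics': [[444.769, 0.0, 276.432], [0.0, 444.769, 206.427], [0.0, 0.0, 1.0]], 'pose': [[0.995, 0.052, -0.084, 0.39], [-0.098, 0.406, -0.908, -1.122], [-0.013, 0.912, 0.409, 0.517], [0.0, 0.0, 0.0, 1.0]]}
```

View pics/top0.png

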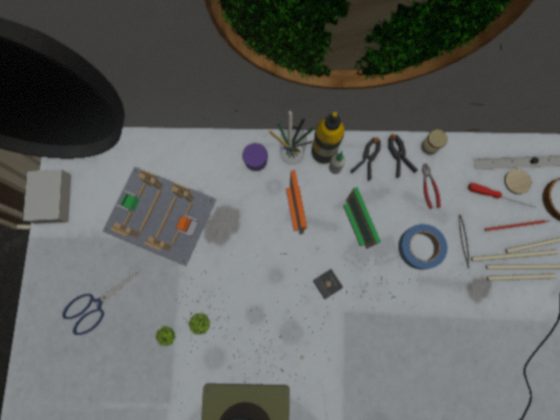

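View pics/side0.png

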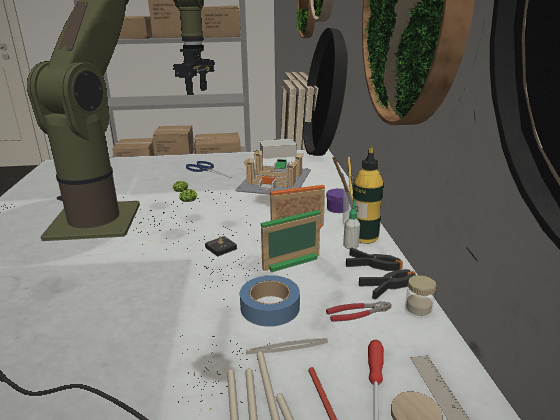

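The top view shows the rack at (160,215) with its green catch at (130,202) and its orange catch at (186,224). The orange panel is at (297,203) and the green one at (362,218). The side view confirms both panels are standing, with the dropper bottle behind the green one.

```bash
cat >> h.py <<'E'
def masks(im):
    h=cv2.cvtColor(im,cv2.COLOR_BGR2HSV); H,S,V=h[...,0].astype(int),h[...,1],h[...,2]
    return {"green":(H>50)&(H<85)&(S>110)&(V>60),"orange":(H>4)&(H<16)&(S>170)&(V>120)}
def rect(p):
    (c,s,a)=cv2.minAreaRect((p[:,:2]*1000).astype(np.float32)); b=cv2.boxPoints((c,s,a))
    e=[b[1]-b[0],b[2]-b[1]]; l=max(e,key=np.linalg.norm); 
    return np.round(c,1),np.round(sorted(s),1),round(float(np.degrees(np.arctan2(l[1],l[0]))%180),1)
E
python3 - <<'E'
from h import *
z=np.load("top0.npz");im,P=z["im"],z["P"]
m=masks(im); v,u=np.mgrid[:420,:560]
for k in m:
    for nm,box,zl in(("panel",(280,390,160,260),(.1,.125)),("foot",(280,390,160,260),(0.004,.02)),("catch",(100,220,165,270),(.01,.07))):
        s=m[k]&(u>box[0])&(u<box[1])&(v>box[2])&(v<box[3])&(P[...,2]>zl[0])&(P[...,2]<zl[1])
        p=P[s]
        if len(p)>5: print(k,nm,len(p),p.mean(0).round(4),np.percentile(p[:,2],[5,95]).round(3),rect(p))
s=(u>95)&(u<225)&(v>160)&(v<272)
for lo,hi in((.004,.012),(.06,.09)):
    p=P[s&(P[...,2]>lo)&(P[...,2]<hi)]; print(len(p),p.mean(0),rect(p))
print("bench z",np.nanmedian(P[280:330,340:400,2]))
s=(u>280)&(u<390)&(v>160)&(v<260)&(P[...,2]>.1)&(P[...,2]<.122)
n,l,st,ce=cv2.connectedComponentsWithStats(s.astype(np.uint8))
for i in range(1,n):
    if st[i,4]>15: print(ce[i],st[i,4],P[l==i].mean(0),rect(P[l==i]))
for n in("top","side"):
    a=np.load(n+"0.npz")["im"]
b=cv2.resize(im[155:280,95:395],None,fx=2.66,fy=2.66,interpolation=cv2.INTER_CUBIC);cv2.imwrite("pics/crop1.png",b)
E
```

```text
green panel 229 [ 0.4992 -0.2709  0.1125] [0.11  0.115] (array([ 499.2, -271.2]), array([  9.6, 134.5]), 21.6)
green foot 186 [ 0.4952 -0.2614  0.0128] [0.01  0.016] (array([ 495.9, -261. ]), array([ 11.7, 110.1]), 21.5)
green catch 156 [0.5381 0.3108 0.0372] [0.029 0.043] (array([539. , 311.9]), array([28.6, 30.5]), 155.6)
orange panel 224 [ 0.5305 -0.1134  0.1127] [0.11  0.115] (array([ 534.7, -112.7]), array([ 10., 133.]), 11.5)
orange foot 133 [ 0.5344 -0.1024  0.0125] [0.01  0.015] (array([ 534. , -102.4]), array([  8.6, 106. ]), 11.1)
orange catch 107 [0.4848 0.1708 0.041 ] [0.036 0.048] (array([485.1, 170.7]), array([24.2, 28.9]), 160.1)
5219 [0.51067758 0.24075614 0.00818444] (array([513.6, 247.1]), array([293.5, 352.6]), 91.1)
594 [0.51465996 0.24269557 0.07483231] (array([513.8, 243.1]), array([132.4, 164.8]), 159.1)
bench z 0.0012412304995604861
[297.62695925 198.30407524] 319 [ 0.535957   -0.11220672  0.11199393] (array([ 537.6, -112.4]), array([ 12.2, 139.4]), 11.2)
[365.87401575 214.78215223] 381 [ 0.49955801 -0.27067077  0.1109969 ] (array([ 501.1, -271.6]), array([ 14.1, 139.1]), 22.1)
```

View pics/crop1.png

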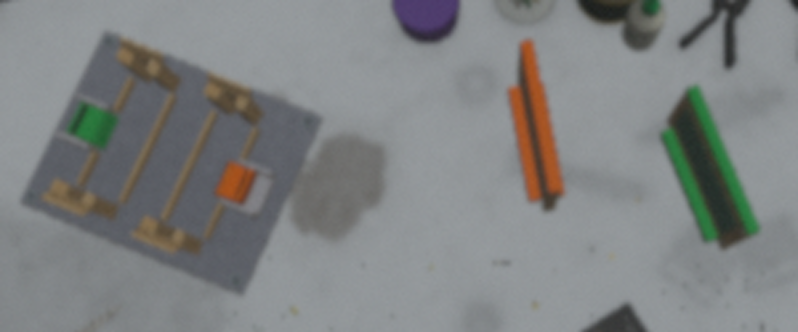

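```bash
python3 - <<'E'
from h import *
from scipy.spatial.transform import Rotation as R
s=r.get_state();c=r.get_calibration("wrist");T=np.array(c["pose"]);Q=R.from_quat(s["eef_rot"]).as_matrix()
print("cam in tool",(Q.T@(T[:3,3]-s["tool_pos"])).round(3),"look in tool",(Q.T@-T[:3,2]).round(3),"K",np.array(c["intrinsics"]).round(0).tolist(), "world look",-T[:3,2].round(3),T[:3,3].round(3))
z=np.load("top0.npz");im,P=z["im"],z["P"]
v,u=np.mgrid[:420,:560]
# base plate: z 5..12, grey dark
s=(u>95)&(u<222)&(v>160)&(v<270)&(P[...,2]>.005)&(P[...,2]<.013)&(im.max(-1)<150)
m=cv2.morphologyEx(s.astype(np.uint8),cv2.MORPH_OPEN,np.ones((3,3)))
n,l,st,_=cv2.connectedComponentsWithStats(m);i=1+st[1:,4].argmax();print(st[i],rect(P[l==i]))
print(P[205,178:184].round(3).tolist()[:2])
s=(u>320)&(u<350)&(v>145)&(v<175)&(P[...,2]>.05);print("bottle",P[s].mean(0),P[s].max(0))
E
```

```text
cam in tool [ 0.072 -0.    -0.145] look in tool [-0.278 -0.001  0.96 ] K [[345.0, 0.0, 283.0], [0.0, 345.0, 210.0], [0.0, 0.0, 1.0]] world look [ 0.253 -0.117 -0.96 ] [0.192 0.599 0.383]
[ 155  189   61   76 1288] (array([486.6, 172. ]), array([ 88.4, 190.6]), 158.1)
[[0.539, 0.196, 0.007], [0.539, 0.193, 0.01]]
bottle [ 0.65405463 -0.19930326  0.08277566] [ 0.67744622 -0.16654581  0.13405901]
```

Emit:
step_arm(series=[[20,-25,12,0,0,0,0],[26,-33,10,0,0,0,0],[26,-33,10,0,0,0,0],[26,-33,10,0,0,0,0],[26,-33,10,0,0,0.03,0],[26,-33,10,0,0,0.03,0],[26,-33,0,0,0,0,0],[26,-33,0,0,0,0,0],[26,-33,0,0,0,0,0],[29,-37,0,0,0,0,0],[0,0,0,0,0,0,0],[0,0,0,0,0,0,0]])

```text
clock: 1.3
tool_pos: [0.515, 0.2422, 0.3002]
eef_rot: [0.183, 0.983, -0.0, -0.0]
contact_force: [0.2, 0.0, -0.4]
opening: 0.998
finger_force: 0.0
```

```bash
python3 - <<'E'
from h import *
s=r.get_state();print(s["clock"],s["tool_pos"],s["q"].round(2))
im,d,c=snap("wrist");P=cloud(d,c);np.savez("w1.npz",im=im,P=P);cv2.imwrite("pics/w1.png",im)
m=masks(im)
for k in m:
    p=P[m[k]&(P[...,2]>.01)&(P[...,2]<.09)];print(k,len(p),p.mean(0).round(4),rect(p))
p=P[(P[...,2]>.066)&(P[...,2]<.09)];print(len(p),p.mean(0),rect(p))
s=(P[...,2]>.004)&(P[...,2]<.013)&(im.max(-1)<150)
mm=cv2.morphologyEx(s.astype(np.uint8),cv2.MORPH_OPEN,np.ones((5,5)));p=P[mm>0];print(len(p),p[:,2].mean(),rect(p))
E
```

```text
1.3 [0.51495275 0.24215477 0.300245  ] [-0.37  0.55 -0.24  1.66  0.15  0.96  0.53]
green 771 [0.536  0.3099 0.036 ] (array([537.2, 310.4]), array([31.5, 33.7]), 159.4)
orange 836 [0.493  0.0646 0.0277] (array([488.5,  33.2]), array([113.7, 301.2]), 107.9)
6428 [0.63988011 0.27286166 0.07633577] (array([599.4, 192.6]), array([358. , 579.2]), 103.9)
20784 0.007208162461291084 (array([465.5, 154.6]), array([300.8, 454.8]), 81.9)
```

View pics/w1.png

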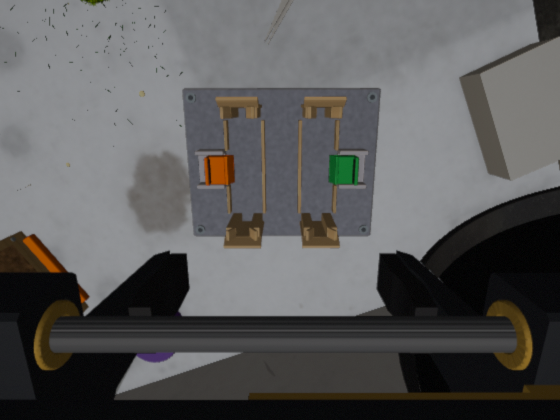

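The wrist view shows the rack base with corners at (183,88), (380,88), (371,236) and (193,236). The green catch is at (345,170) and the orange one at (218,170).

```bash
python3 - <<'E'
from h import *
z=np.load("w1.npz");im,P=z["im"],z["P"];v,u=np.mgrid[:420,:560]
B=(u>172)&(u<395)&(v>78)&(v<252)
s=B&(P[...,2]>.0045)&(P[...,2]<.0115)&(im.max(-1)<135)
m=cv2.morphologyEx(s.astype(np.uint8),cv2.MORPH_OPEN,np.ones((3,3)));n,l,st,_=cv2.connectedComponentsWithStats(m)
p=P[(l>0)&(st[l,4]>150)];print("base",st[1:,:].tolist(),rect(p),np.median(p[:,2]))
p=P[B&(P[...,2]>.066)&(P[...,2]<.09)];print("posts",rect(p),len(p))
h=P[B&(P[...,2]>.06)&(P[...,2]<.09)][:,2];print(np.percentile(h,[5,50,95]))
# in rack frame: post tops
a=np.radians(159.2-180);X=np.array([np.cos(a),np.sin(a)]);Y=np.array([-X[1],X[0]])
c=rect(p)[0]/1000
q=(P[...,:2]-c)@np.stack([X,Y],1)
s=B&(P[...,2]>.066)&(P[...,2]<.09)
n,l,st,_=cv2.connectedComponentsWithStats(s.astype(np.uint8))
for i in range(1,n):
    if st[i,4]>60: t=q[l==i]*1000;print(st[i].tolist(),t.mean(0).round(1),np.percentile(t,[2,98],axis=0).round(1).tolist())
# rails: wood z 10..30 long thin
mk=masks(im)
for k in mk:
    s=mk[k]&B; t=q[s]*1000; print(k,t.mean(0).round(1),np.percentile(t,[2,98],axis=0).round(1).tolist())
E
```

```text
base [[182, 88, 198, 148, 20604]] (array([510.3, 241.1]), array([188.5, 239.6]), 68.9) 0.007178303200287728
posts (array([510.7, 241.1]), array([132.8, 163.6]), 159.0) 2627
[0.0656114  0.07498823 0.07993915]
[215, 97, 44, 22, 706] [-73.3 -44.4] [[-81.9, -64.5], [-61.3, -24.5]]
[303, 97, 44, 22, 694] [-72.9  44.9] [[-81.4, 25.0], [-60.9, 64.9]]
[223, 227, 39, 21, 614] [ 72.5 -44.9] [[61.0, -65.3], [80.9, -24.9]]
[302, 227, 38, 21, 613] [72.9 44.4] [[61.3, 24.7], [81.4, 64.9]]
green [nan nan] [[nan, nan], [nan, nan]]
orange [nan nan] [[nan, nan], [nan, nan]]
```

Emit:
step_arm(series=[[2,-25,0,0,0,0.1,0],[3,-40,0,0,0,0.1,0],[3,-45,0,0,0,0.1,0],[2,-45,0,0,0,0.1,0],[2,-45,0,0,0,0.1,0],[2,-45,-10,0,0,0.064,0],[2,-45,-10,0,0,0,0],[2,-40,-10,0,0,0,0],[2,-24,0,0,0,0,0],[0,0,0,0,0,0,0],[0,0,0,0,0,0,0]])

```text
clock: 2.45
tool_pos: [0.5348, -0.1082, 0.2708]
eef_rot: [-0.101, 0.995, 0.001, 0.0]
contact_force: [0.1, 0.1, 0.1]
opening: 1.002
finger_force: 0.0
```

```bash
python3 - <<'E'
from h import *
from scipy.spatial.transform import Rotation as R
s=r.get_state();print(s["clock"],s["tool_pos"],np.degrees(np.arctan2(*R.from_quat(s["eef_rot"]).as_matrix()[[1,0],1])))
im,d,c=snap("wrist");P=cloud(d,c);np.savez("w2.npz",im=im,P=P);cv2.imwrite("pics/w2.png",im)
v,u=np.mgrid[:420,:560]
s=(P[...,2]>.104)&(P[...,2]<.122)&(np.hypot(P[...,0]-.535,P[...,1]+.112)<.1)
n,l,st,_=cv2.connectedComponentsWithStats(s.astype(np.uint8))
for i in range(1,n):
    if st[i,4]>100: print(st[i].tolist(),P[l==i].mean(0).round(4),rect(P[l==i]))
E
```

```text
2.45 [ 0.53477024 -0.10822665  0.27081678] 101.5455525674841
[269, 112, 14, 151, 1977] [ 0.5311 -0.1156  0.1109] (array([ 535. , -114.8]), array([ 11.6, 139.5]), 11.0)
```

View pics/w2.png

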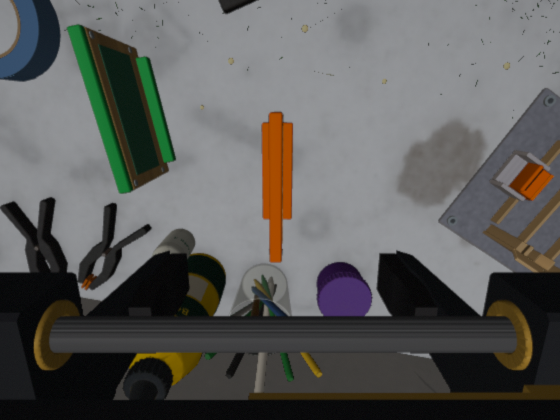

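The orange board's top edge runs from (275,113) to (275,262), upright and clear of neighbours. I'll descend and grip it.

Emit:
step_arm(series=[[0,-6,-25,0,0,-0.009,0],[0,0,-40,0,0,0,0],[0,0,-45,0,0,0,0],[0,0,-40,0,0,0,0],[0,0,-25,0,0,0,0],[0,0,-15,0,0,0,0],[0,0,-4,0,0,0,0],[0,0,0,0,0,0,0],[0,0,0,0,0,0,1],[0,0,0,0,0,0,1],[0,0,0,0,0,0,1],[0,0,0,0,0,0,1],[0,0,0,0,0,0,1],[0,0,0,0,0,0,1],[0,0,0,0,0,0,1],[0,0,0,0,0,0,1]], force=35)

```text
clock: 4.1
tool_pos: [0.5346, -0.1165, 0.0767]
eef_rot: [-0.095, 0.995, 0.0, -0.0]
contact_force: [-0.0, -0.0, -0.5]
opening: 0.3
finger_force: 0.0
```

Emit:
step_arm(series=[[0,1.5,0,0,0,0,1],[0,0,0,0,0,0,1],[0,0,0,0,0,0,1],[0,0,0,0,0,0,1],[0,0,0,0,0,0,1],[0,0,0,0,0,0,1],[0,0,0,0,0,0,1]])

```text
clock: 4.8
tool_pos: [0.5346, -0.1149, 0.0767]
eef_rot: [-0.095, 0.995, 0.0, 0.0]
contact_force: [-0.5, 1.8, -0.5]
opening: 0.131
finger_force: 35.0
```

Emit:
step_arm(series=[[0,0,15,0,0,0,1],[0,0,35,0,0,0,1],[0,5,40,0,0,0,1],[-3,20,25,0,0,-0.07,1],[-5,37,0,0,0,-0.08,1],[-5,42,0,0,0,-0.08,1],[-5,42,0,0,0,-0.08,1],[-5,42,0,0,0,-0.08,1],[-5,42,0,0,0,-0.08,1],[-5,40,0,0,0,-0.08,1],[-5,30,0,0,0,-0.009,1],[-2,14,0,0,0,0,1],[0,0,0,0,0,0,1],[0,0,0,0,0,0,1],[0,0,0,0,0,0,1],[0,0,0,0,0,0,1]])

```text
clock: 6.4
tool_pos: [0.4951, 0.1967, 0.1917]
eef_rot: [0.185, 0.983, -0.001, 0.0]
contact_force: [-0.3, -0.9, -2.9]
opening: 0.136
finger_force: 35.0
```

```bash
cat > chk.py <<'E'
from h import *
import sys
from scipy.spatial.transform import Rotation as R
bay=np.array(eval(sys.argv[1]));tag=sys.argv[2]
s=r.get_state();print(s["clock"],s["tool_pos"].round(4),np.degrees(np.arctan2(*R.from_quat(s["eef_rot"]).as_matrix()[[1,0],1])),s["contact_force"].round(1),s["opening"])
a=np.radians(-21.1);X=np.array([np.cos(a),np.sin(a)]);M=np.stack([X,[-X[1],X[0]]],1)
print("tcp in bay frame mm",((s["tool_pos"][:2]-bay)@M*1000).round(1))
for n in("wrist","side","top"):
    im,d,c=snap(n);P=cloud(d,c);cv2.imwrite(f"pics/{n}_{tag}.png",im)
    q=(P[...,:2]-bay)@M*1000;z=P[...,2]*1000;zt=s["tool_pos"][2]*1000+36
    for nm,k in(("board top",(abs(z-zt)<6)&(abs(q[...,1])<20)&(abs(q[...,0])<90)),("post-",(z>66)&(z<88)&(abs(q[...,1])<25)&(abs(q[...,0]+73)<15)),("post+",(z>66)&(z<88)&(abs(q[...,1])<25)&(abs(q[...,0]-73)<15))):
        if k.sum()>15: t=q[k];print(n,nm,k.sum(),"lo",np.percentile(t,2,axis=0).round(1),"hi",np.percentile(t,98,axis=0).round(1),"z",np.median(z[k]).round(1),rect(P[k])[2])
E
python3 chk.py "(.4943,.1991)" a
```

```text
6.4 [0.4951 0.1967 0.1917] 68.68150792287062 [-0.3 -0.9 -2.9] 0.13554891311201278
tcp in bay frame mm [ 1.6 -2. ]
wrist board top 9149 lo [-66.2 -16.4] hi [33.5 12.5] z 226.0 172.3
wrist post- 1303 lo [-81.7 -20. ] hi [-61.8  20.1] z 76.8 68.9
side board top 75 lo [-60.  -19.4] hi [67.9 12.3] z 224.1 164.8
side post- 48 lo [-77.8 -23. ] hi [-59.6  18.1] z 72.7 68.7
side post+ 37 lo [ 64.1 -22.4] hi [84.  15.5] z 73.3 68.7
top board top 204 lo [-64.9  -4.7] hi [71.3  6.4] z 227.8 159.0
top post- 117 lo [-79.5 -17.6] hi [-59.7  22.6] z 77.4 69.7
top post+ 70 lo [ 71.3 -17. ] hi [84.3 15.4] z 77.5 68.8
```

View pics/wrist_a.png

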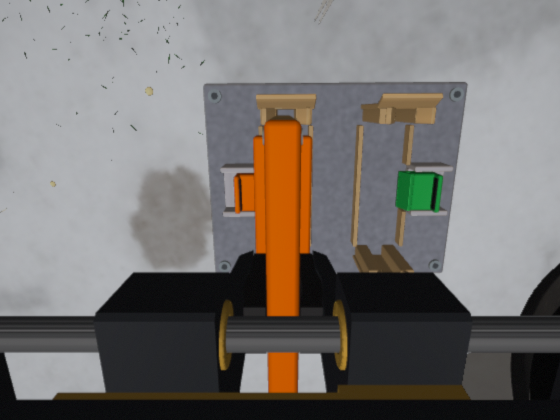

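The wrist view shows the panel lined up over the orange bay, with its top edge at (283,125-390) and the posts at (287,105). It sits about 2 mm off the bay centre, so I'll correct that while lowering.

Emit:
step_arm(series=[[-0.7,2.4,0,0,0,0.003,1],[0,0,-15,0,0,0,1],[0,0,-15,0,0,0,1],[0,0,-10,0,0,0,1],[0,0,-8,0,0,0,1],[0,0,-8,0,0,0,1],[0,0,-8,0,0,0,1],[0,0,0,0,0,0,1],[0,0,0,0,0,0,1]])

```text
clock: 7.45
tool_pos: [0.4939, 0.2014, 0.1277]
eef_rot: [0.182, 0.983, 0.0, -0.0]
contact_force: [0.3, -0.6, -2.1]
opening: 0.133
finger_force: 35.0
```

Emit:
step_arm(series=[[0.6,-1.3,0,0,0,0,1],[0,0,-6,0,0,0,1],[0,0,-6,0,0,0,1],[0,0,-5,0,0,0,1],[0,0,-4,0,0,0,1],[0,0,0,0,0,0,1],[0,0,0,0,0,0,1]])

```text
clock: 8.15
tool_pos: [0.4948, 0.2008, 0.1067]
eef_rot: [0.182, 0.983, 0.001, 0.0]
contact_force: [1.1, 2.4, -1.5]
opening: 0.134
finger_force: 35.0
```

Emit:
step_arm(series=[[0,0,-4,0,0,0,1],[0,0,-4,0,0,0,1],[0,0,-4,0,0,0,1],[0,0,-3,0,0,0,1],[0,0,-3,0,0,0,1],[0,0,0,0,0,0,1]])

```text
clock: 8.75
tool_pos: [0.4944, 0.2002, 0.0882]
eef_rot: [0.182, 0.983, -0.0, -0.0]
contact_force: [1.9, 3.1, -3.7]
opening: 0.133
finger_force: 35.1
```

Emit:
step_arm(series=[[0,0,-2,0,0,0,1],[0,0,-2,0,0,0,1],[0,0,-2,0,0,0,1],[0,0,0,0,0,0,1],[0,0,0,0,0,0,1]])

```text
clock: 9.25
tool_pos: [0.4939, 0.1993, 0.0846]
eef_rot: [0.182, 0.983, -0.001, 0.0]
contact_force: [-2.5, -0.0, 18.9]
opening: 0.132
finger_force: 35.0
```

```bash
python3 chk.py "(.4943,.1991)" b; python3 - <<'E'
import cv2
a=cv2.imread("pics/side_b.png")[130:215,220:350];b=cv2.imread("pics/wrist_b.png")
a=cv2.resize(a,(520,340),interpolation=cv2.INTER_CUBIC);b=cv2.resize(b[60:300,150:480],(280,204))
o=cv2.copyMakeBorder(b,0,136,0,0,cv2.BORDER_CONSTANT);cv2.imwrite("pics/b.png",cv2.hconcat([a,o]))
E
```

```text
9.25 [0.4939 0.1993 0.0846] 69.0229319313557 [-2.5 -0.  18.9] 0.13209292960104005
tcp in bay frame mm [-0.4  0.1]
wrist board top 9193 lo [-68.1 -14.8] hi [31.3 14.5] z 119.0 172.6
wrist post- 3736 lo [-81.4 -19.8] hi [-61.3  20.1] z 76.9 68.8
wrist post+ 1442 lo [ 61.1 -20. ] hi [77.  20.8] z 72.9 69.0
side board top 74 lo [-63.1 -14.5] hi [69.1 13.8] z 116.7 164.3
side post- 48 lo [-78.6 -23. ] hi [-58.3  13.7] z 74.8 68.0
side post+ 55 lo [ 58.9 -22.6] hi [83.9 14.5] z 75.8 63.2
top board top 157 lo [-66.2  -3.8] hi [70.7  8.1] z 120.5 159.2
top post- 123 lo [-79.5 -18. ] hi [-59.3  21.7] z 77.7 69.7
top post+ 107 lo [ 60.2 -16.8] hi [84.3 21.9] z 77.6 69.5
```

View pics/b.png

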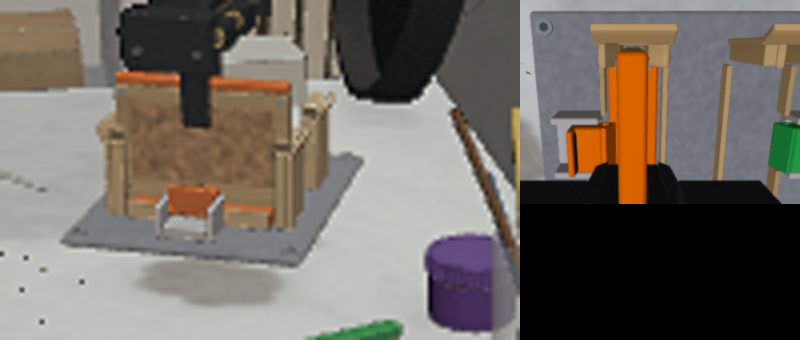

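The side view shows the orange panel standing between its posts with the catch over its foot. Its top is at 119-120 mm, the home height, and the reaction was 19 N on the floor. I'll release it and rise.

Emit:
step_arm(series=[[0,0,0.7,0,0,0,1],[0,0,0,0,0,0,0.5],[0,0,0,0,0,0,0.5],[0,0,0,0,0,0,0.5],[0,0,0,0,0,0,0.5],[0,0,0,0,0,0,0.5],[0,0,15,0,0,0,0.5],[0,0,35,0,0,0,0],[0,0,45,0,0,0,0],[0,0,45,0,0,0,0],[0,0,35,0,0,0,0],[0,-10,10,0,0,0,0]])

```text
clock: 10.6
tool_pos: [0.4961, 0.1922, 0.2722]
eef_rot: [0.181, 0.984, 0.003, 0.003]
contact_force: [0.3, -0.2, -0.4]
opening: 0.93
finger_force: 0.0
```

Emit:
step_arm(series=[[0,-25,0,0,0,0.08,0],[0,-40,0,0,0,0.08,0],[0,-42,0,0,0,0.08,0],[0,-42,0,0,0,0.08,0],[0,-42,0,0,0,0.08,0],[0,-42,0,0,0,0.08,0],[0,-42,0,0,0,0.08,0],[0,-42,0,0,0,0.08,0],[1,-42,0,0,0,0.08,0],[1,-42,0,0,0,0.027,0],[2,-40,0,0,0,0,0],[0,-22,0,0,0,0,0],[0,0,0,0,0,0,0],[0,0,0,0,0,0,0],[0,0,0,0,0,0,0]])

```text
clock: 12.1
tool_pos: [0.4984, -0.2708, 0.268]
eef_rot: [-0.191, 0.982, 0.001, -0.0]
contact_force: [0.3, -0.0, 0.9]
opening: 0.997
finger_force: 0.0
```

```bash
python3 - <<'E'
from h import *
from scipy.spatial.transform import Rotation as R
s=r.get_state();print(s["clock"],s["tool_pos"],np.degrees(np.arctan2(*R.from_quat(s["eef_rot"]).as_matrix()[[1,0],1])))
im,d,c=snap("wrist");P=cloud(d,c);cv2.imwrite("pics/w3.png",im)
s=(P[...,2]>.104)&(P[...,2]<.122)&(np.hypot(P[...,0]-.499,P[...,1]+.274)<.1)
n,l,st,_=cv2.connectedComponentsWithStats(s.astype(np.uint8))
for i in range(1,n):
    if st[i,4]>100: print(st[i].tolist(),P[l==i].mean(0).round(4),rect(P[l==i]))
t,d,c=snap("top");P=cloud(d,c)
z=np.load("top0.npz")
# catch position before / after in rack frame
a=np.radians(-21.1);X=np.array([np.cos(a),np.sin(a)]);M=np.stack([X,[-X[1],X[0]]],1);bay=np.array([.4943,.1991])
for i,p in((z["im"],z["P"]),(t,P)):
    q=(p[...,:2]-bay)@M*1000;k=masks(i)["orange"]&(abs(q[...,0])<16)&(q[...,1]<-8)&(q[...,1]>-50)&(p[...,2]>.03)&(p[...,2]<.06)
    print("catch",k.sum(),q[k].mean(0),np.percentile(q[k][:,1],[2,98]))
q=(P[...,:2]-bay)@M*1000;k=(P[...,2]>.11)&(abs(q[...,0])<85)&(abs(q[...,1])<15);print("board",q[k].mean(0),np.median(P[k][:,2]),rect(P[k]))
cv2.imwrite("pics/c.png",cv2.hconcat([cv2.resize(im,(450,338)),cv2.resize(t[155:275,95:220],(350,338))]))
E
```

```text
12.1 [ 0.49841429 -0.27078374  0.26804158] 111.99949999472162
[273, 112, 14, 152, 1963] [ 0.4937 -0.2758  0.111 ] (array([ 498.3, -273.7]), array([ 11.3, 139.5]), 21.5)
catch 107 [  1.30086956 -29.80076704] [-41.68414458 -17.84321197]
catch 124 [  0.95937098 -28.21979191] [-41.78434732 -13.89152785]
board [0.82115558 1.17793339] 0.12017316732282324 (array([497.3, 200.7]), array([ 13.6, 139.3]), 159.1)
```

View pics/c.png

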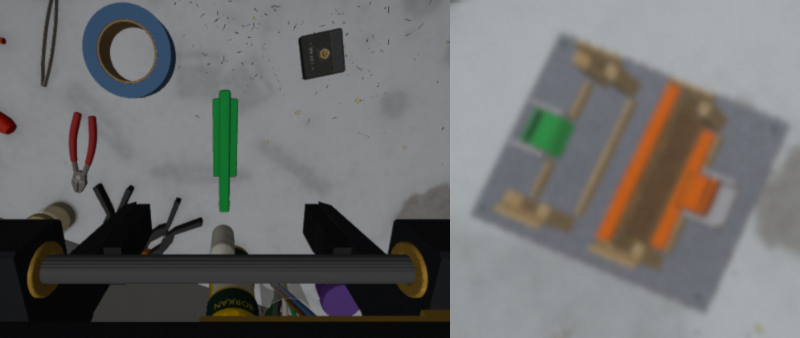

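The wrist view (left) shows the green board clear, from (224,90) to (224,212). In the top view (right) the orange panel is home at 120 mm and its catch is back in its shut position. Next I'll grip the green panel.

Emit:
step_arm(series=[[0,-1,-25,0,0,-0.008,0],[0,0,-40,0,0,0,0],[0,0,-45,0,0,0,0],[0,0,-40,0,0,0,0],[0,0,-25,0,0,0,0],[0,0,-13,0,0,0,0],[0,0,-3,0,0,0,0],[0,0,0,0,0,0,0.5],[0,0,0,0,0,0,0.7],[0,0,0,0,0,0,0.7],[0,0,0,0,0,0,0.7]], force=35)

```text
clock: 13.3
tool_pos: [0.499, -0.2743, 0.0784]
eef_rot: [-0.185, 0.983, -0.0, 0.001]
contact_force: [-0.2, -0.5, 0.4]
opening: 0.659
finger_force: 0.0
```

Emit:
step_arm(series=[[0,0,-1.5,0,0,0,1],[0,0,0,0,0,0,1],[0,0,0,0,0,0,1],[0,0,0,0,0,0,1],[0,0,0,0,0,0,1],[0,0,0,0,0,0,1],[0,0,0,0,0,0,1],[0,0,0,0,0,0,1],[0,0,0,0,0,0,1],[0,0,0,0,0,0,1]])

```text
clock: 14.3
tool_pos: [0.4985, -0.2739, 0.0759]
eef_rot: [-0.186, 0.983, 0.0, -0.0]
contact_force: [-0.1, -0.4, -0.6]
opening: 0.138
finger_force: 35.0
```

Emit:
step_arm(series=[[0,0,15,0,0,0,1],[0,0,35,0,0,0,1],[0,0,40,0,0,0,1],[0,10,40,0,0,0,1],[0,30,20,0,0,-0.07,1],[0,40,0,0,0,-0.08,1],[2,42,0,0,0,-0.08,1],[3,42,0,0,0,-0.08,1],[3,42,0,0,0,-0.08,1],[3,42,0,0,0,-0.08,1],[3,42,0,0,0,-0.08,1],[3,42,0,0,0,-0.08,1],[3,42,0,0,0,-0.08,1],[3,42,0,0,0,-0.032,1],[3,42,0,0,0,0,1],[2,42,0,0,0,0,1],[0,38,0,0,0,0,1],[0,19,0,0,0,0,1],[0,0,0,0,0,0,1],[0,0,0,0,0,0,1]])

```text
clock: 16.3
tool_pos: [0.5265, 0.2809, 0.2256]
eef_rot: [0.184, 0.983, -0.001, -0.0]
contact_force: [0.0, 0.2, -1.7]
opening: 0.132
finger_force: 35.0
```

Emit:
step_arm(series=[[0,0,0,0,0,0,1],[0,0,0,0,0,0,1],[0,0,0,0,0,0,1],[0,0,0,0,0,0,1]])

```text
clock: 16.7
tool_pos: [0.5267, 0.2823, 0.226]
eef_rot: [0.184, 0.983, -0.0, 0.0]
contact_force: [0.4, 0.4, -1.5]
opening: 0.131
finger_force: 35.0
```

```bash
python3 chk.py "(.5267,.2831)" d
```

```text
16.7 [0.5267 0.2823 0.226 ] 68.80468127997494 [ 0.4  0.4 -1.5] 0.13146683399882703
tcp in bay frame mm [ 0.3 -0.8]
wrist board top 9324 lo [-68.1 -15.5] hi [31.3 13.7] z 261.1 172.1
wrist post- 923 lo [-81.4 -20.1] hi [-62.7  20.2] z 76.7 68.8
side board top 66 lo [-61.3 -18.5] hi [71.3 17.7] z 258.5 166.7
side post+ 34 lo [ 62.7 -20.5] hi [83.  16.2] z 73.7 69.4
top board top 248 lo [-66.9 -19.3] hi [69.2  7.2] z 262.5 159.0
top post- 136 lo [-79.7 -17.7] hi [-59.4  21.9] z 76.3 69.7
top post+ 133 lo [ 63.3 -17.9] hi [84.2 22.1] z 76.0 68.7
```

Aligned to within 1 mm, so I'll lower it.

Emit:
step_arm(series=[[0.2,0.5,-15,0,0,0.002,1],[0,0,-25,0,0,0,1],[0,0,-20,0,0,0,1],[0,0,-10,0,0,0,1],[0,0,-8,0,0,0,1],[0,0,-8,0,0,0,1],[0,0,-6,0,0,0,1],[0,0,-6,0,0,0,1],[0,0,0,0,0,0,1],[0,0,0,0,0,0,1]])

```text
clock: 17.85
tool_pos: [0.5268, 0.2836, 0.1281]
eef_rot: [0.182, 0.983, 0.0, 0.0]
contact_force: [0.9, -0.3, -0.9]
opening: 0.135
finger_force: 35.0
```

Emit:
step_arm(series=[[0,0,-6,0,0,0,1],[0,0,-6,0,0,0,1],[0,0,-5,0,0,0,1],[0,0,-4,0,0,0,1],[0,0,-4,0,0,0,1],[0,0,-4,0,0,0,1],[0,0,0,0,0,0,1]])

```text
clock: 18.55
tool_pos: [0.5264, 0.2829, 0.0982]
eef_rot: [0.182, 0.983, -0.001, -0.0]
contact_force: [0.0, -1.4, -3.5]
opening: 0.136
finger_force: 35.0
```

Emit:
step_arm(series=[[0,0,-3,0,0,0,1],[0,0,-3,0,0,0,1],[0,0,-3,0,0,0,1],[0,0,-2,0,0,0,1],[0,0,-2,0,0,0,1],[0,0,-2,0,0,0,1],[0,0,0,0,0,0,1],[0,0,0,0,0,0,1]])

```text
clock: 19.35
tool_pos: [0.5271, 0.2848, 0.0841]
eef_rot: [0.182, 0.983, 0.001, 0.0]
contact_force: [-0.1, 0.2, -0.4]
opening: 0.135
finger_force: 35.0
```

Not quite on the floor: there is no reaction yet. I'll press a little further.

Emit:
step_arm(series=[[0,0,-1,0,0,0,1],[0,0,-1,0,0,0,1],[0,0,0,0,0,0,1],[0,0,0,0,0,0,1]])

```text
clock: 19.75
tool_pos: [0.5271, 0.2847, 0.0839]
eef_rot: [0.182, 0.983, 0.001, 0.001]
contact_force: [-2.1, -1.1, 12.3]
opening: 0.136
finger_force: 35.0
```

```bash
python3 chk.py "(.5267,.2831)" e | head -4
```

```text
19.75 [0.5271 0.2847 0.0839] 69.0094020478004 [-2.1 -1.1 12.3] 0.13601860737813787
tcp in bay frame mm [-0.2  1.7]
wrist board top 9322 lo [-68.6 -13.2] hi [31.  15.7] z 119.0 145.8
wrist post- 3832 lo [-81.9 -19.9] hi [-61.6  20. ] z 77.0 69.0
```

Emit:
step_arm(series=[[0,0,1,0,0,0,1],[0,0,0,0,0,0,0.5],[0,0,0,0,0,0,0.5],[0,0,0,0,0,0,0.5],[0,0,0,0,0,0,0.5],[0,0,0,0,0,0,0.5],[0,0,15,0,0,0,0.5],[0,0,35,0,0,0,0],[0,0,45,0,0,0,0],[0,0,45,0,0,0,0],[0,0,40,0,0,0,0],[0,0,30,0,0,0,0],[0,0,0,0,0,0,0],[0,0,0,0,0,0,0],[0,0,0,0,0,0,0]])

```text
clock: 21.4
tool_pos: [0.5259, 0.2831, 0.2922]
eef_rot: [0.182, 0.983, -0.001, -0.001]
contact_force: [0.8, -0.0, 0.8]
opening: 1.0
finger_force: 0.0
```

```bash
python3 - <<'E'
from h import *
w,d,c=snap("wrist");Pw=cloud(d,c)
t,d,c=snap("top");sd,_,_=snap("side")
w1=np.load("w1.npz")
a=np.radians(-21.1);X=np.array([np.cos(a),np.sin(a)]);M=np.stack([X,[-X[1],X[0]]],1)
for nm,bay,sg in(("orange",(.4943,.1991),-1),("green",(.5267,.2831),1)):
    for i,p in((w1["im"],w1["P"]),(w,Pw)):
        q=(p[...,:2]-np.array(bay))@M*1000;k=masks(i)[nm]&(abs(q[...,0])<16)&(sg*q[...,1]>8)&(sg*q[...,1]<50)&(p[...,2]>.023)&(p[...,2]<.06)
        print(nm,"catch",k.sum(),np.percentile(q[k][:,1],[2,50,98]).round(1))
    q=(Pw[...,:2]-np.array(bay))@M*1000;k=(Pw[...,2]>.11)&(Pw[...,2]<.13)&(abs(q[...,0])<85)&(abs(q[...,1])<15);print("board",q[k].mean(0),np.percentile(Pw[k][:,2],[5,50,95]),rect(Pw[k]))
print(r.get_state()["tool_pos"])
cv2.imwrite("pics/f.png",cv2.hconcat([cv2.resize(w[60:340,130:430],(420,392)),cv2.resize(sd[120:280,200:355],(380,392))]))
z=np.load("top0.npz")["im"];df=cv2.absdiff(z,t).max(-1)>40
for nm,(x,y) in dict(tape=(423,246),motor=(328,284),bottle=(337,162),cutters=(430,187)).items(): print(nm,df[y-20:y+20,x-20:x+20].sum())
E
```

```text
orange catch 516 [-43.8 -30.8 -19.7]
orange catch 269 [-44.  -36.6 -31. ]
board [-4.18599056  0.60651789] [0.11396222 0.11893202 0.12025132] (array([494.1, 198.9]), array([ 12.6, 139.4]), 159.1)
green catch 729 [14.1 28.2 44.5]
green catch 709 [13.8 28.5 44.1]
board [-4.63559718  1.04915069] [0.11763008 0.11899325 0.12021386] (array([527.1, 284.4]), array([ 11.4, 139.8]), 158.8)
[0.52601284 0.28322509 0.29172866]
tape 0
motor 0
bottle 0
cutters 0
```

View pics/f.png

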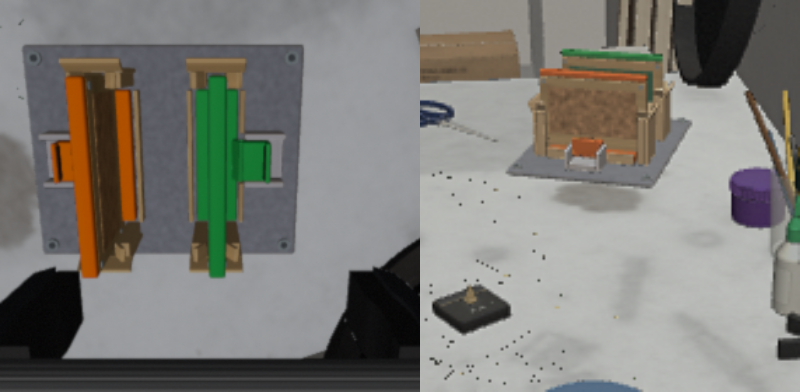

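Both panels stand home with their tops at 119 mm. The outer edges of both catches are back where they were when shut, and the gripper is open and clear. The bystanders have not moved.

```bash
python3 -c "
from plant import r
print(r.finish_job())"
```

```text
the job is handed in; nothing more can be done
None
```

Both panels are in the bays matching their foot colours, home on the floor with the catches shut over them; the gripper is open and clear, nothing else moved, and the job was handed in at about 21.5 s.

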